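# Find the sound contact with a gauge blade

## Task

The contact block has four slots with spring contacts hidden inside: one is sound, one is bent nearly shut and two are worn slack. Take the yellow-handled gauge blade out of its stand, feel it gently down the slots to find the sound contact, the one that lets the blade in against a light, steady drag (a slack one gives no drag, the bent one resists hard and must not be forced), and leave the gauge standing in that slot, pushed fully home and let go. Leave the carton, the transformer and the white block alone.

Things in the scene. Friction and masses are not known exactly. Their poses are not given: they have to be found in the camera images.
- gauge: Loose upright gauge, 94 mm tall, about 80 g. Steel blade 24 (x) by 6 (y) mm, round lower end (radius 3 mm), 0 to 56 mm above the origin; yellow handle 30 (x) by 12 (y) mm, 56 to 94 mm up: pinch it firmly across its 12 mm. A red line 40 mm above the tip is level with the block's top when fully home. Origin at the middle of the blade's lower end, z up.
- gauge_stand: Aluminium stand fixed to the bench, foot 64 x 50 mm, 30 mm tall; its slot, 26 (x) by 8 (y) mm and 24 mm deep, holds the gauge at the start, lower end 6 mm above the bench. Origin at the centre of its underside.
- contact_block: Grey block fixed to the bench, 52 (x) by 168 (y) by 48 mm high; four brass-lipped slots in its top in a row along y, 36 mm apart. Throat 28 (x) by 8 (y) mm; lips widen it to 16 mm in y at the top; floor 8 mm above the bench (40 mm deep). Black dust lips without resistance hide the inside. The gauge must not press on the block with over 30 N. Origin: centre of its underside.
- slot_1 (a point): Centre of the mouth of the first slot (most -y in the block's frame), level with the block's top; x along the slot, y across it. Every slot: the -y side is a fixed face, the +y side carries the hidden contact. The tip meets a spring's sloping lead-in from 10 mm depth; from 24 mm deep to the floor the blade slides on its flat.
- slot_2 (a point): The same for the second slot. A sound contact presses on the blade with about 8 N: it takes about 2 to 16 N to push the blade in and it stays nipped. A slack one does not touch a central blade: drag about none. The bent one presses with 45 N or more and resists with over 20 N before the blade is home.
- slot_3 (a point): The same for the third slot. Which slot holds which contact is different each time and cannot be seen.
- slot_4 (a point): The same for the fourth slot (the most +y one in the block's frame).
- pin_carton: Small brown carton, 45 x 62 x 38 mm, a bystander. Origin at the centre of its underside.
- transformer_2: Small black and yellow transformer, 30 x 40 x 28 mm, a bystander. Origin at the centre of its underside.
- nest_block_1: White plastic block (black marks on top), 30 x 42 x 18 mm, a bystander. Origin at the centre of its underside.
Things that resemble listed ones, but are neither listed nor needed, are in the scene too. What is meant by the gauge is not blue or orange, and is the smaller of those in its own colour.

How it is judged:
By the outcome, as a careful person would: the job done as asked, in the order asked, and still so for the second after the job is handed in, with the robot touching nothing.
It also fails if it takes over 61 s, if anything falls off the work surface, if the arm or the gripper's body presses on something with over 40 N, if the wrist force passes 120 N, or if a joint passes its speed limit or range.

## Robot

A 6-joint arm with a two-finger parallel gripper is mounted at the origin on the work surface; the furniture and walls round the work are solid. World frame = base frame: x ahead of the robot, y to its left, z up, the work surface at z = 0. Lengths are in m, angles in rad, forces in N, time in s.
With the tool pointing down it reaches from about 0.325 to 0.9 m from the base axis. Payload 6.1 kg.
Tool frame: the origin (TCP) lies midway between the tips of the shut fingers; the grasp point (between the pads) lies 19 mm behind it; z points along the fingers, y is the line along which they close (so a half turn about z gives the same grasp; the last joint's range is limited). The gripper opens to 85 mm and grips with 20 to 120 N. Pads are 22 mm wide; open, the fingers measure 114 mm over their backs; the gripper's body (76 mm by 85 mm) begins 54 mm behind the grasp point. The pads swing forward as they close: fully open they stand 13 mm farther back than shut.
Start: joints at [-1.355, 0.22, 1.526, -0, 1.395, -0.126], TCP at [0.209, -0.589, 0.231] pointing down, gripper open.
Joint ranges: [-2.98, 2.98], [-0.91, 2.08], [0.09, 2.57], [-1.24, 4.39], [0.2, 2.65], [-2.68, 2.68]. Speed limits (rad/s): [2.57, 2.57, 3.01, 3.14, 3.14, 3.14].

## Interface

Orientations are given as [roll, pitch, yaw] about the fixed x, y, z axes, in that order (R = Rz(yaw) Ry(pitch) Rx(roll)).
In Python, from plant import movep, move_l, set_joints, gripper_to, hold, inverse_kinematics, observe, get_image, get_calibration, Unreachable, job_done gives the robot as it stands. Calls block until the motion is done:
- movep(position, orientation): joint-space move of the TCP to a pose.
- move_l(position, feed=0.15, rotation=None, max_force=None): straight line of the TCP; rotation=None keeps the orientation; feed is the mean speed in m/s. With max_force (N) it stops when the force on the tool has changed by that much, and returns True; else False.
- set_joints(angles): joint-space move.
- gripper_to(opening, f_grip=None): finger opening in m; f_grip is the grip in N (None keeps the last); returns when the fingers have stopped.
- hold(seconds).
- inverse_kinematics(position, orientation): joint angles nearest the present ones, or None.
- observe(): the state.
- get_image(name): name is "scene" or "top" or "wrist"; returns (picture, depth): 384x512x3 uint8, red, green, blue; 384x512 float32, m along the optical axis (not along the pixel's ray), 0 where there is no reading.
- get_calibration(name): a dict with "intrinsics" (3x3 intrinsics, pixels), "world_from_camera" (4x4, takes a point from camera to world coordinates). Camera axes: x right, y down, z forward; pixel columns grow to the right and rows downward; lengths in m; the calibration is good to about 2 mm. A picture is of the moment at which its call begins: read the wrist's pose just before it. get_calibration takes no time and is no camera call; for the wrist camera it gives the pose at the moment of the call.
A pose or a line that the arm cannot do raises Unreachable and nothing moves.
- job_done(): hands the job in; it is judged then, once.
The state is a dict: "time_s": time; "q": joint angles; "joint_velocities": joint speeds; "joint_torque": joint torques, N m; "eef_pos": TCP position; "tcp_rot": TCP orientation; "ft_force": force on the tool from outside, world axes, zero at the start; "torque": the same for the moment, N m; "opening": finger opening in m; "grasp_force": force on a finger pad.
Only numpy, scipy, OpenCV 4.12 (cv2) and the standard library are available. Lean on these libraries where they do the work, as an engineer would, in place of code of your own. Each camera call takes 0.05 s, during which the arm holds its last target. There are 200 camera calls.

## Working session

There is one attempt and no reset: what is moved stays moved. The work goes in short steps, each a Python script; the robot and the scene stay as the last script left them, time stands still between calls to the robot, and variables do not carry over. Pictures are saved under pics/ and viewed, at most 10 in all, crops included, and the job is handed in when it is done.

```bash
mkdir -p pics; ls; python3 - <<'E'
from plant import *
import cv2,numpy as np
for n in("scene","top"):
    p,d=get_image(n);c=get_calibration(n)
    np.savez(f"pics/{n}.npz",p=p,d=d,K=c["intrinsics"],T=c["world_from_camera"])
    cv2.imwrite(f"pics/{n}0.png",cv2.resize(p[...,::-1],(800,600),interpolation=cv2.INTER_CUBIC))
    print(n,np.round(c["intrinsics"],1).tolist(),np.round(c["world_from_camera"],3).tolist())
print(observe())
E
```

```text
pics
scene [[462.1, 0.0, 257.2], [0.0, 462.1, 187.2], [0.0, 0.0, 1.0]] [[0.915, 0.334, -0.227, 0.848], [0.403, -0.743, 0.534, -0.394], [0.01, -0.581, -0.814, 0.964], [0.0, 0.0, 0.0, 1.0]]
top [[449.2, 0.0, 256.4], [0.0, 449.2, 190.6], [0.0, 0.0, 1.0]] [[0.012, -0.984, 0.179, 0.406], [-1.0, -0.016, -0.021, 0.202], [0.024, -0.178, -0.984, 1.093], [0.0, 0.0, 0.0, 1.0]]
{'time_s': 0.1, 'q': array([-1.35511722e+00,  2.21183852e-01,  1.52749998e+00, -1.04001545e-05,
        1.39468712e+00, -1.26103546e-01]), 'joint_velocities': array([-1.76576251e-04, -3.37652517e-04, -1.89521820e-03,  1.54705592e-03,
        1.68651091e-03, -1.95101217e-05]), 'joint_torque': array([-3.08337912e-04, -4.98246002e+01, -3.90547550e+01, -2.13149492e-04,
        5.75468250e-03, -8.64737018e-06]), 'eef_pos': array([ 0.20935316, -0.5883166 ,  0.23028423]), 'tcp_rot': array([-3.13982719e+00, -2.13500538e-04,  3.41784300e-01]), 'ft_force': array([ 0.66895435, -0.40674677,  0.15021009]), 'torque': array([-0.01629972, -0.01052563,  0.01628304]), 'grasp_force': 0.0, 'opening': 0.08536980270437843}
```

View pics/scene0.png

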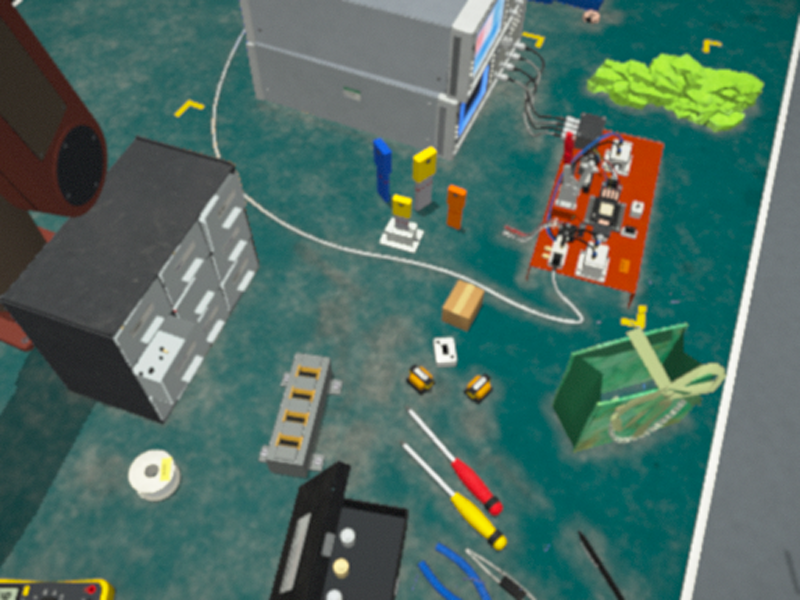

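View pics/top0.png

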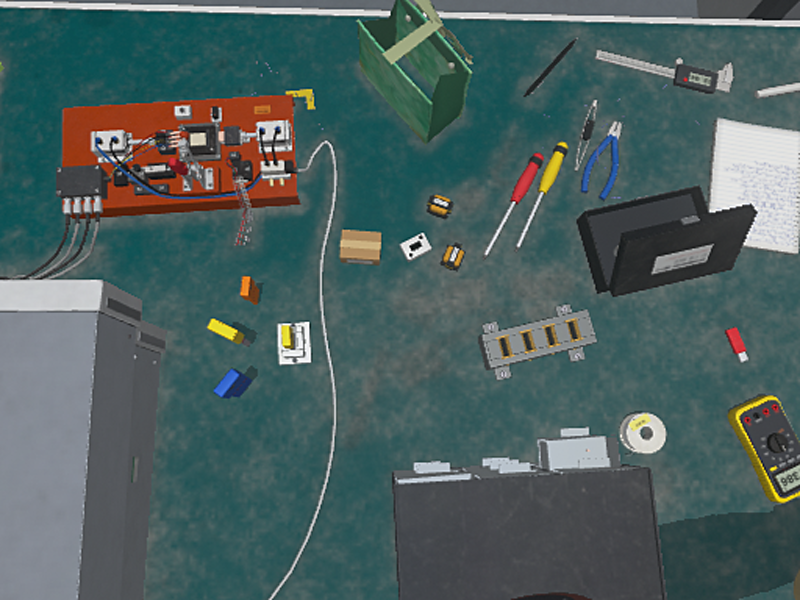

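The target gauge (short yellow handle in the white-topped stand) is at scene (401,205) and top (288,338). The block's four brass slots run from (505,346) to (574,330) in the top view. The blue, orange and taller yellow gauges stand left of the stand.

```bash
cat > h.py <<'E'
import cv2,numpy as np
def world(p,d,K,T):
    v,u=np.mgrid[:384,:512]; r=np.stack([(u-K[0,2])/K[0,0],(v-K[1,2])/K[1,1],np.ones_like(d)],-1)
    return (r*d[...,None])@T[:3,:3].T+T[:3,3]
def ray(uv,K,T,z):
    uv=np.atleast_2d(uv); r=np.c_[(uv-[K[0,2],K[1,2]])/[K[0,0],K[1,1]],np.ones(len(uv))]@T[:3,:3].T
    return T[:3,3]+r*((z-T[2,3])/r[:,2])[:,None]
def blobs(m,a=15):
    n,l,s,c=cv2.connectedComponentsWithStats(m.astype(np.uint8)); return [(l==i,s[i,4],c[i]) for i in range(1,n) if s[i,4]>=a]
def rect(m,K,T,z):
    v,u=np.nonzero(m); P=ray(np.c_[u,v].astype(float),K,T,z)[:,:2]
    (c,s,_)=r=cv2.minAreaRect((P*1000).astype(np.float32)); b=cv2.boxPoints(r); e=[b[1]-b[0],b[2]-b[1]]; L=max(e,key=np.linalg.norm)
    return np.array(c)/1000,np.sort(s),np.degrees(np.arctan2(L[1],L[0]))
E
python3 - <<'E'
from h import *
for n in("top","scene"):
    f=np.load(f"pics/{n}.npz");p,d,K,T=f["p"],f["d"],f["K"],f["T"];W=world(p,d,K,T);h=cv2.cvtColor(p,cv2.COLOR_RGB2HSV)
    print(n)
    y=cv2.inRange(h,(22,120,120),(34,255,255))>0
    for zlo,zhi,z,nm in((.085,.13,.1,"hand"),):
        for m,a,c in blobs(y&(W[...,2]>zlo)&(W[...,2]<zhi),8): print(nm,a,c.round(1),np.median(W[m],0).round(4),W[m][:,2].max().round(4),[np.round(x,4) for x in rect(m,K,T,z)])
    br=cv2.inRange(h,(10,100,80),(26,255,255))>0
    for m,a,c in blobs(br&(W[...,2]>.035)&(W[...,2]<.06),8): print("brass",a,c.round(1),np.median(W[m],0).round(4),[np.round(x,4) for x in rect(m,K,T,.048)])
    g=(h[...,1]<60)
    for m,a,c in blobs(g&(W[...,2]>.042)&(W[...,2]<.054),60): print("grey48",a,c.round(1),np.median(W[m],0).round(4),[np.round(x,4) for x in rect(m,K,T,.048)])
    for m,a,c in blobs(g&(W[...,2]>.025)&(W[...,2]<.034),60): print("grey30",a,c.round(1),np.median(W[m],0).round(4),[np.round(x,4) for x in rect(m,K,T,.030)])
    # tall stuff near stand and block
    if n=="top":
        for nm,(x0,x1,y0,y1) in dict(stand=(.2,.6,.25,.6),block=(.2,.6,-.25,.15)).items():
            q=(W[...,0]>x0)&(W[...,0]<x1)&(W[...,1]>y0)&(W[...,1]<y1)&(W[...,2]>.06)
            for m,a,c in blobs(q,15): print(nm,"tall",a,W[m].min(0).round(3),W[m].max(0).round(3))
E
```

```text
top
hand 97 [141.5 210.4] [0.535  0.429  0.1285] 0.13 [array([0.5379, 0.4335]), array([15.6922, 41.1107]), np.float32(64.4808)]
hand 71 [182.7 214.3] [0.5312 0.3427 0.1002] 0.1042 [array([0.5303, 0.3437]), array([11.0675, 29.1929]), np.float32(2.2898)]
brass 62 [167.5  69.7] [0.8962 0.4022 0.0488] [array([0.8971, 0.4028]), array([13.2213, 27.2786]), np.float32(-88.6728)]
brass 154 [231.  150.8] [0.6948 0.2416 0.0387] [array([0.6898, 0.2411]), array([22.0449, 60.9683]), np.float32(82.6482)]
brass 171 [230.  161.8] [0.6675 0.2435 0.0388] [array([0.665 , 0.2432]), array([17.1509, 58.5838]), np.float32(87.0812)]
brass 45 [368.4 211.2] [ 0.5519 -0.0866  0.046 ] [array([ 0.5513, -0.0859]), array([16.5738, 33.6705]), np.float32(-1.8109)]
brass 57 [352.5 214.2] [ 0.5441 -0.0498  0.0463] [array([ 0.5435, -0.0475]), array([17.4677, 34.3077]), np.float32(15.6612)]
brass 59 [337.8 217.6] [ 0.5362 -0.0146  0.0462] [array([ 0.5338, -0.0118]), array([16.7263, 33.5144]), np.float32(14.821)]
brass 56 [323.1 221.6] [0.5246 0.0199 0.046 ] [array([0.525 , 0.0227]), array([19.5889, 32.8728]), np.float32(
[... 4629 characters left out ...]
349 , 0.1389]), array([14.4481, 93.9234]), np.float32(-85.9466)]
grey30 103 [138.4 209.4] [0.3553 0.0412 0.0303] [array([0.355 , 0.0517]), array([14.4482, 70.4417]), np.float32(-84.8207)]
grey30 64 [ 89.5 261.1] [ 0.3312 -0.1199  0.0293] [array([ 0.3252, -0.1194]), array([22.5003, 81.1385]), np.float32(18.7199)]
grey30 77 [ 95.6 296. ] [ 0.3912 -0.18    0.0329] [array([ 0.3908, -0.1805]), array([28.5213, 37.8261]), np.float32(-65.9762)]
grey30 1559 [234.5 354.4] [ 0.7114 -0.1692  0.0265] [array([ 0.7093, -0.172 ]), array([ 83.3116, 119.1987]), np.float32(-76.0702)]
grey30 412 [ 31.3 378.3] [ 0.377  -0.3655  0.0322] [array([ 0.3742, -0.3661]), array([ 19.9534, 122.5263]), np.float32(23.9088)]
```

```bash
python3 - <<'E'
from plant import *
import numpy as np
from scipy.optimize import least_squares
D=[]
for r in(.4,.5,.6,.7,.8):
  for z in(.06,.15,.25,.35):
    for y in (0,):
      q=inverse_kinematics([r*np.cos(-1.3),r*np.sin(-1.3),z],[np.pi,0,.34])
      if q is not None and abs(q[3])<.05: D.append([r,z,*q])
D=np.array(D);print(len(D),D[0].round(3))
def f(p):
    a,h,L1,L2,o,d=p;q2,q3=D[:,3],D[:,4];b=q2+q3
    return np.r_[a+L1*np.sin(q2)+L2*np.sin(b)+o*np.cos(b)-D[:,0],h+L1*np.cos(q2)+L2*np.cos(b)-o*np.sin(b)-d-D[:,1]]
s=least_squares(f,[0,.35,.4,.4,0,.25]);print(s.x.round(4),abs(s.fun).max())
a,h,L1,L2,o,d=s.x
for nm,P,yaw in(("stand",(.5305,.343),.03),("s4",(.525,.023),.252),("s1",(.552,-.083),.252)):
  for z in(.062,.064,.11,.25):
    q=inverse_kinematics([*P,z],[np.pi,0,yaw]);q0=q
    if q is None: print(nm,z,None);continue
    e=(a+L1*np.sin(q[1]),h+L1*np.cos(q[1]));w=(np.hypot(*P),z+d)
    print(nm,z,np.round(q,3),"elbow",np.round(e,3),"wrist",np.round(w,3),"forearm z at .43", np.interp(.43,[e[0],w[0]],[e[1],w[1]]).round(3))
E
```

```text
20 [ 0.4    0.06  -1.498 -0.125  2.234  0.     1.033 -0.267]
[0.0066 0.7762 0.4079 0.5471 0.0512 0.7968] 0.0008252447585527789
stand 0.062 [ 0.449  0.403  1.635 -0.     1.103  1.99 ] elbow [0.167 1.151] wrist [0.632 0.859] forearm z at .43 0.986
stand 0.064 [ 0.449  0.401  1.634 -0.     1.106  1.99 ] elbow [0.166 1.152] wrist [0.632 0.861] forearm z at .43 0.987
stand 0.11 [ 0.449  0.345  1.612 -0.     1.185  1.99 ] elbow [0.144 1.16 ] wrist [0.632 0.907] forearm z at .43 1.012
stand 0.25 [ 0.449  0.225  1.486 -0.     1.431  1.99 ] elbow [0.098 1.174] wrist [0.632 1.047] forearm z at .43 1.095
s4 0.062 [-0.106  0.177  1.92  -0.     1.045  1.212] elbow [0.078 1.178] wrist [0.526 0.859] forearm z at .43 0.927
s4 0.064 [-0.106  0.173  1.92  -0.     1.049  1.212] elbow [0.077 1.178] wrist [0.526 0.861] forearm z at .43 0.928
s4 0.11 [-0.106  0.107  1.895 -0.     1.14   1.212] elbow [0.05  1.182] wrist [0.526 0.907] forearm z at .43 0.962
s4 0.25 [-0.106 -0.031  1.761 -0.     1.412  1.212] elbow [-0.006  1.184] wrist [0.526 1.047] forearm z at .43 1.071
s1 0.062 [-0.291  0.248  1.835 -0.     1.058  1.028] elbow [0.107 1.172] wrist [0.558 0.859] forearm z at .43 0.948
s1 0.064 [-0.291  0.245  1.835 -0.     1.062  1.028] elbow [0.105 1.172] wrist [0.558 0.861] forearm z at .43 0.949
s1 0.11 [-0.291  0.182  1.811 -0.     1.149  1.028] elbow [0.08  1.177] wrist [0.558 0.907] forearm z at .43 0.979
s1 0.25 [-0.291  0.049  1.681 -0.     1.412  1.028] elbow [0.027 1.184] wrist [0.558 1.047] forearm z at .43 1.08
```

```bash
python3 - <<'E'
from plant import *
from h import *
def snap(n):
    hold(.3); c=get_calibration("wrist");p,d=get_image("wrist")
    np.savez(f"pics/{n}.npz",p=p,d=d,K=c["intrinsics"],T=c["world_from_camera"]);cv2.imwrite(f"pics/{n}.png",p[...,::-1]); print(np.round(c["world_from_camera"],3).tolist())
x,y,z=observe()["eef_pos"]
move_l([x,y,.37],feed=.25)
movep([.539,-.03,.33],[np.pi,0,.252]); snap("wblock")
print(observe()["time_s"],observe()["eef_pos"])
movep([.5305,.343,.28],[np.pi,0,.03]); snap("wstand")
print(observe()["time_s"],observe()["eef_pos"],observe()["ft_force"])
a=cv2.imread("pics/wblock.png");b=cv2.imread("pics/wstand.png");cv2.imwrite("pics/w.png",cv2.resize(np.vstack([a,b]),(400,600)))
cv2.imwrite("pics/w.png",cv2.resize(np.hstack([a,b]),(800,300)))
E
```

```text
[[0.248, -0.919, -0.307, 0.618], [-0.969, -0.236, -0.078, -0.01], [-0.001, 0.317, -0.948, 0.472], [0.0, 0.0, 0.0, 1.0]]
3.475 [ 0.53899086 -0.03029309  0.32997156]
[[0.028, -0.948, -0.317, 0.612], [-1.0, -0.027, -0.008, 0.345], [-0.001, 0.317, -0.949, 0.423], [0.0, 0.0, 0.0, 1.0]]
5.2333 [0.53085242 0.34239802 0.28018289] [-0.77842313 -0.1205555   0.00539849]
```

View pics/w.png

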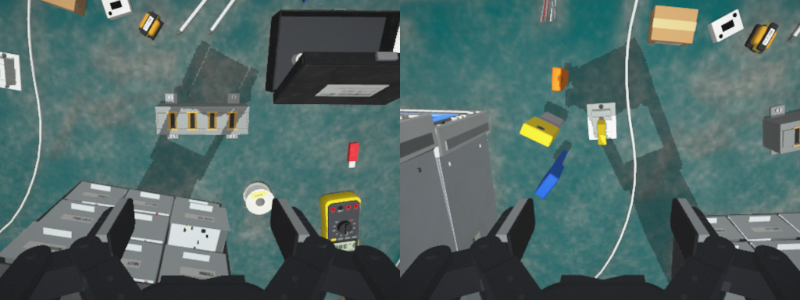

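The left panel shows the block with its four slots at about (172–233,120). The right panel shows the gauge in its stand at about (602,130). Both are in clear view.

```bash
python3 - <<'E'
from h import *
f=np.load("pics/wblock.npz");p,d,K,T=f["p"],f["d"],f["K"],f["T"];W=world(p,d,K,T);h=cv2.cvtColor(p,cv2.COLOR_RGB2HSV)
box=(W[...,0]>.44)&(W[...,0]<.65)&(W[...,1]>-.15)&(W[...,1]<.08)
br=cv2.inRange(h,(10,90,50),(26,255,255))>0
for m,a,c in blobs(br&box&(W[...,2]>.03),8):
    r=rect(m,K,T,.048);print("brass",a,np.median(W[m][:,2]).round(4),[np.round(x,4) for x in r])
q=box&(W[...,2]>.043)&(W[...,2]<.053)
for m,a,c in blobs(q,300): print("top",a,np.median(W[m][:,2]),[np.round(x,4) for x in rect(cv2.morphologyEx(m.astype(np.uint8),2,np.ones((3,3))),K,T,.048)])
f=np.load("pics/wstand.npz");p,d,K,T=f["p"],f["d"],f["K"],f["T"];W=world(p,d,K,T);h=cv2.cvtColor(p,cv2.COLOR_RGB2HSV)
box=(W[...,0]>.47)&(W[...,0]<.6)&(W[...,1]>.29)&(W[...,1]<.385)
y=cv2.inRange(h,(20,110,60),(36,255,255))>0
for m,a,c in blobs(y&box,8): print("yel",a,W[m][:,2].max(),np.median(W[m],0).round(4))
for m,a,c in blobs(y&box&(W[...,2]>.0965),8): print("handtop",a,np.median(W[m],0).round(4),[np.round(x,4) for x in rect(m,K,T,.1)])
for m,a,c in blobs(box&(W[...,2]>.025)&(W[...,2]<.035),50): print("standtop",a,np.median(W[m],0).round(4),[np.round(x,4) for x in rect(m,K,T,.03)])
for m,a,c in blobs(box&(W[...,2]>.004)&(W[...,2]<.025),30): print("standfoot",a,np.median(W[m],0).round(4),[np.round(x,4) for x in rect(m,K,T,.01)])
E
```

```text
brass 199 0.0447 [array([0.5246, 0.023 ]), array([18.4734, 32.6357]), np.float32(14.386)]
brass 181 0.0455 [array([ 0.5336, -0.0121]), array([19.8908, 32.6328]), np.float32(14.3865)]
brass 172 0.045 [array([ 0.5426, -0.0471]), array([18.4664, 32.6474]), np.float32(14.7322)]
brass 176 0.0445 [array([ 0.5521, -0.0814]), array([18.4633, 31.1752]), np.float32(14.3896)]
brass 12 0.3842 [array([ 0.3598, -0.3441]), array([ 2.3975, 16.6349]), np.float32(75.8016)]
top 3835 0.046872810027767275 [array([ 0.54  , -0.0295]), array([ 50.9347, 166.9274]), np.float32(-75.6082)]
yel 334 0.10175441726794271 [0.533  0.3442 0.0992]
handtop 273 [0.5317 0.3438 0.0995] [array([0.5317, 0.344 ]), array([11.3949, 29.7906]), np.float32(6.7046)]
standtop 587 [0.5378 0.3421 0.0295] [array([0.5315, 0.3436]), array([31.8601, 46.3358]), np.float32(4.9275)]
standfoot 184 [0.5598 0.2987 0.0057] [array([0.5541, 0.298 ]), array([ 4.6732, 93.0155]), np.float32(8.9399)]
standfoot 747 [0.5445 0.3437 0.0057] [array([0.5322, 0.3436]), array([49.1778, 63.0109]), np.float32(4.9279)]
```

```bash
python3 - <<'E'
from plant import *
import numpy as np
o=lambda:{k:np.round(observe()[k],4).tolist() for k in("time_s","eef_pos","ft_force","opening","grasp_force")}
gripper_to(.045)
movep([.5317,.344,.14],[np.pi,0,.086])
print(move_l([.5317,.344,.062],feed=.08,max_force=10),o())
gripper_to(.0,90);hold(.2);print(o())
move_l([.5317,.344,.18],feed=.1);hold(.2);print(o())
from h import *
p,d=get_image("scene");c=get_calibration("scene")
cv2.imwrite("pics/held.png",cv2.resize(p[60:200,180:340,::-1],(640,560)))
E
```

```text
False {'time_s': 7.45, 'eef_pos': [0.5322, 0.3443, 0.0627], 'ft_force': [0.6504, 0.3403, 0.1436], 'opening': 0.045, 'grasp_force': 0.0}
{'time_s': 8.05, 'eef_pos': [0.5321, 0.3443, 0.0627], 'ft_force': [0.1553, -0.0159, 5.2713], 'opening': 0.0112, 'grasp_force': 87.6901}
{'time_s': 9.5833, 'eef_pos': [0.5314, 0.3438, 0.1793], 'ft_force': [-0.3558, -0.2172, -1.1428], 'opening': 0.0111, 'grasp_force': 87.5613}
```

View pics/held.png

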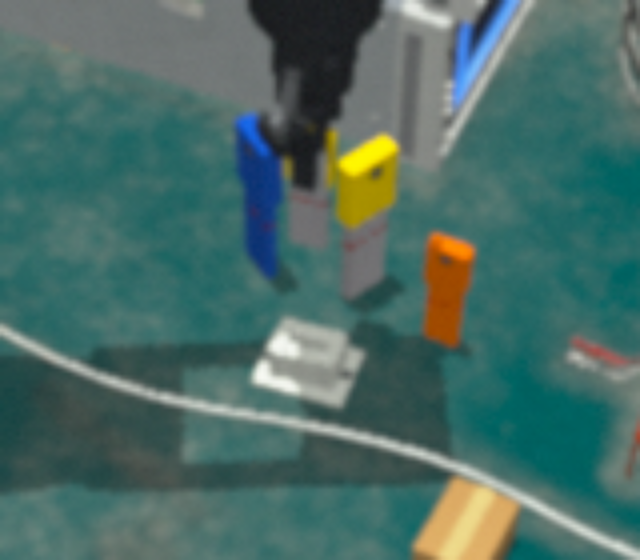

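```bash
cat >> h.py <<'E'
from plant import *
C=np.array([.5385,-.0294]);th=np.radians(14.43);X=np.array([np.cos(th),np.sin(th)]);Y=np.array([-np.sin(th),np.cos(th)])
R=[np.pi,0,th]
def pt(k,dy=0,dx=0): return C+Y*(k*.036-.09+dy)+X*dx
def loc(k):
    s=observe();e=s["eef_pos"];f=s["ft_force"];v=e[:2]-C
    return np.round([1e3*(v@X),1e3*(v@Y-(k*.036-.09)),1e3*e[2],f[:2]@X,f[:2]@Y,f[2]],2)
def probe(k,z,dy0=0,dx=0):
    out=[]
    for s in(-1,1):
        move_l([*pt(k,dy0,dx),z],feed=.02);hold(.1);b=loc(k)
        hit=move_l([*pt(k,dy0+s*.005,dx),z],feed=.006,max_force=3.0);r=loc(k);out.append(r[1]);print("probe",s,hit,b,r)
    move_l([*pt(k,np.mean(out)/1e3,dx),z],feed=.02);hold(.1);return np.mean(out)/1e3
E
python3 - <<'E'
from h import *
k=2
move_l([.5317,.344,.2],feed=.2)
movep([*pt(k),.20],R);move_l([*pt(k),.115],feed=.12);hold(.3);print(loc(k))
print(move_l([*pt(k),.0965],feed=.02,max_force=5),loc(k))
print(observe()["time_s"])
E
```

```text
[  0.4   -0.25 115.71  -0.31   0.41  -1.29]
False [ 1.300e-01 -6.000e-02  9.667e+01  6.400e-01 -7.900e-01 -1.180e+00]
13.5667
```

```bash
python3 - <<'E'
from h import *
print("c",probe(2,.0965),loc(2),observe()["time_s"])
E
```

```text
probe -1 True [ 3.000e-02 -4.000e-02  9.658e+01 -5.700e-01  2.200e-01 -9.500e-01] [-4.300e-01 -1.490e+00  9.588e+01 -3.700e-01  3.000e-02 -1.050e+00]
probe 1 True [-0.24  0.13 96.24  0.13 -0.31 -0.81] [-0.3   0.91 96.07  0.11 -0.91  0.12]
c -0.00029 [-2.500e-01 -8.000e-02  9.616e+01  6.400e-01  5.000e-02 -7.500e-01] 15.5583
```

```bash
cat >> h.py <<'E'
def feel(k,dy,z0=.0935,z1=.0665,step=.003):
    z=z0
    while z>=z1-1e-6:
        b=loc(k);hit=move_l([*pt(k,dy),z],feed=.012,max_force=max(2,18-b[5]));r=loc(k);print(k,round(z,4),hit,r)
        if hit or r[5]>17 or abs(r[4])>12: print("STOP");return False
        z-=step
    return True
def out(k,dy): move_l([*pt(k,dy),.115],feed=.06)
E
python3 - <<'E'
from h import *
feel(2,-.0003)
print(observe()["time_s"])
E
```

```text
2 0.0935 False [-0.13 -0.22 93.31  0.42 -0.17 -0.89]
2 0.0905 False [-0.11 -0.25 90.35  0.11 -0.29  0.29]
2 0.0875 False [-0.12 -0.26 87.37  0.52 -0.64 -0.71]
2 0.0845 False [-0.1  -0.26 84.36  1.03 -0.31 -1.1 ]
2 0.0815 False [-8.000e-02 -2.600e-01  8.137e+01 -5.100e-01  1.000e-01 -7.900e-01]
2 0.0785 False [-0.11 -0.24 78.33  0.13  0.34 -0.97]
2 0.0755 False [-0.11 -0.27 75.36  0.34 -0.14 -0.49]
2 0.0725 False [-9.000e-02 -2.500e-01  7.237e+01  5.700e-01  5.000e-02 -6.900e-01]
2 0.0695 False [-0.1  -0.28 69.37 -0.15 -0.1  -1.93]
2 0.0665 False [-0.1  -0.25 66.35 -0.34 -0.59 -0.77]
19.5583
```

Slot 2 gives no drag, so it is slack. Next is slot 3.

```bash
python3 - <<'E'
from h import *
dy=-.0003
out(2,dy);move_l([*pt(3,dy),.115],feed=.1);hold(.2);print(loc(3))
if not move_l([*pt(3,dy),.0965],feed=.025,max_force=5): print(feel(3,dy))
print(loc(3),observe()["time_s"])
E
```

```text
[ 9.0000e-02 -7.5000e-01  1.1507e+02  5.6000e-01  2.0000e-02 -1.0300e+00]
3 0.0935 False [-7.00e-02 -2.70e-01  9.34e+01  4.20e-01 -6.80e-01 -9.90e-01]
3 0.0905 False [-1.000e-01 -2.700e-01  9.037e+01 -4.100e-01  3.000e-02 -9.300e-01]
3 0.0875 False [-8.000e-02 -3.100e-01  8.739e+01 -3.800e-01 -1.070e+00 -1.800e+00]
3 0.0845 False [ 0.3  -0.76 84.68  1.03 -3.17  0.21]
3 0.0815 False [ 0.7  -1.12 82.27  0.26 -5.34  4.5 ]
3 0.0785 False [ 1.120e+00 -1.130e+00  7.977e+01  2.000e-02 -4.500e+00  8.090e+00]
3 0.0755 False [ 1.25 -1.1  76.62  0.62 -3.95  6.27]
3 0.0725 False [ 1.14 -1.09 73.4   1.26 -4.92  4.82]
3 0.0695 False [ 1.04 -1.11 70.32  1.34 -4.3   3.78]
3 0.0665 False [ 0.92 -1.09 67.22  1.31 -5.84  4.95]
True
[ 0.92 -1.09 67.22  1.31 -5.84  4.95] 26.1167
```

Slot 3 shows a steady 5–8 N drag, so it is the sound one. I'll push the gauge home there.

```bash
python3 - <<'E'
from h import *
k=3;dy=-.0011
for z in(.0655,.0645,.0635,.0628,.062):
    hit=move_l([*pt(k,dy,.0005),z],feed=.008,max_force=9);hold(.1);r=loc(k);print(z,hit,r)
    if r[5]>12: break
print(observe()["time_s"])
p,d=get_image("scene");cv2.imwrite("pics/home.png",cv2.resize(p[190:310,140:270,::-1],(650,600),interpolation=cv2.INTER_CUBIC))
E
```

```text
0.0655 False [ 1.16 -1.25 66.29 -0.27 -2.45  6.55]
0.0645 False [ 1.24 -1.26 65.33  0.22 -2.54  6.99]
0.0635 False [ 1.34 -1.28 64.64 -1.04 -1.54  9.19]
0.0628 False [ 1.5  -1.33 64.58 -3.14 -1.18 14.31]
27.6417
```

View pics/home.png

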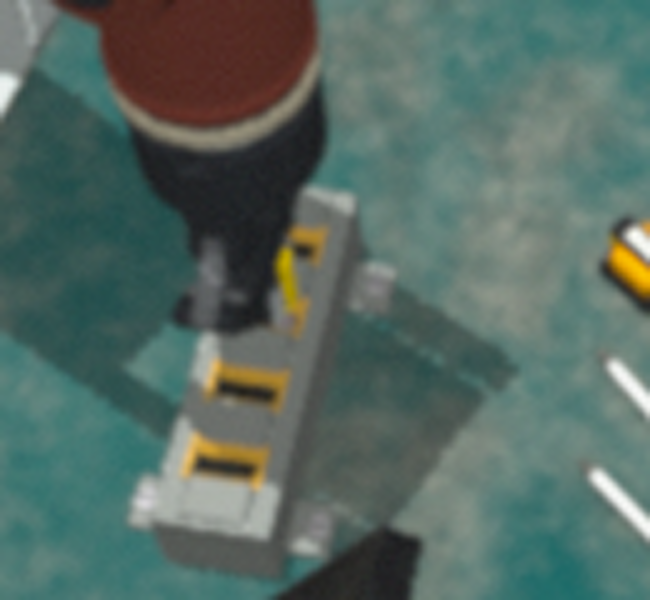

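The gauge sits in the third slot (yellow handle at (288,275)). The TCP stopped rigidly at z = 64.6 mm, against 64.7 mm expected at the floor. I'll ease the push, release, back off and check.

```bash
python3 - <<'E'
from h import *
k=3
gripper_to(.04);hold(.2);print(loc(k))
e=observe()["eef_pos"];move_l([e[0],e[1],.16],feed=.06)
move_l([e[0],e[1],.30],feed=.2);hold(.3);print(observe()["time_s"],observe()["ft_force"])
c=get_calibration("wrist");p,d=get_image("wrist");K,T=c["intrinsics"],c["world_from_camera"];W=world(p,d,K,T);h=cv2.cvtColor(p,cv2.COLOR_RGB2HSV)
y=(cv2.inRange(h,(22,110,60),(36,255,255))>0)&(W[...,2]>.09)&(W[...,2]<.13)
for m,a,_ in blobs(y,20): print(a,np.median(W[m],0),[np.round(x,4) for x in rect(m,K,T,.102)])
print(pt(3))
cv2.imwrite("pics/end.png",cv2.resize(p[60:260,130:390,::-1],(780,600)))
E
```

```text
[ 0.38 -0.94 62.58  0.14  0.16 -0.37]
31.2 [-0.09073509  0.82991791 -0.35379593]
271 [ 0.53600098 -0.01291699  0.10115917] [array([ 0.5363, -0.0129]), array([10.3665, 31.3866]), np.float32(14.4691)]
[ 0.53401445 -0.01196785]
```

View pics/end.png

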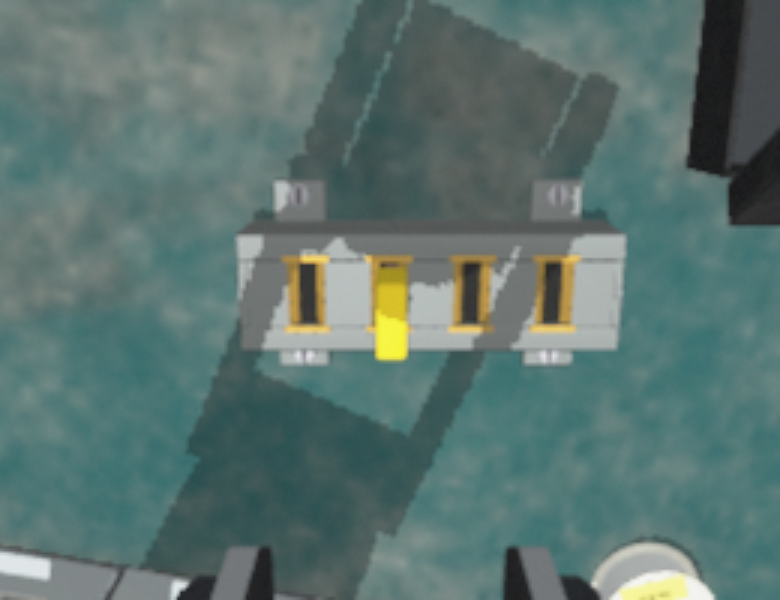

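The gauge stands upright in slot 3 at (392,300). Its top is at about 0.101–0.102 m, which matches fully home, and the gripper is clear.

```bash
python3 -c "
from plant import *
print(job_done())"
```

```text
the job is handed in; nothing more can be done
None
```

The gauge is in slot 3, pushed fully home and released, and the job is handed in: slot 3 gave a steady 5–8 N drag and slot 2 was slack; I did not feel slots 1 and 4.

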